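Pack the toy maker's carrier: heavy tins at the bottom, cups nested

ROBOT

A 6-joint arm with a two-finger parallel gripper is mounted at the origin on the work surface. World frame = base frame: x ahead of the robot, y to its left, z up, the work surface at z = 0. Lengths are in m, angles in rad, forces in N, time in s.
With the tool pointing down it reaches from about 0.425 to 0.925 m from the base axis. Payload 12.5 kg.
Tool frame: the origin (TCP) lies on the centre line of the jaws, within the pads' length; the fingertips stand 19 mm ahead of it and the grasp point (between the pads) is the TCP; z points along the fingers, y is the line along which they close (so a half turn about z gives the same grasp; the last joint's range is limited). The gripper opens to 85 mm and grips with 20 to 120 N. Pads are 22 mm wide; open, the fingers measure 114 mm over their backs; the gripper's body (76 mm by 85 mm) begins 54 mm behind the grasp point. The pads swing forward as they close: fully open they stand 13 mm farther back than shut.
Start: joints at [-1.36, 0.491, 1.559, -0, 1.092, -0.106], TCP at [0.195, -0.594, 0.25] pointing down, gripper open.
Joint ranges: [-3.1, 3.1], [-0.84, 2.19], [0.05, 2.79], [-1.13, 4.28], [0.06, 2.93], [-2.69, 2.69]. Speed limits (rad/s): [2.22, 2.22, 2.79, 3.14, 3.14, 3.14].

INTERFACE

Orientations are given as a unit quaternion [w, x, y, z].
In Python, from rig import env gives the robot as it stands. Calls block until the motion is done:
- env.move_to(position, orientation): joint-space move of the TCP to a pose.
- env.line_to(position, ori=None, rate=0.15, max_force=None): straight line of the TCP; ori=None keeps the orientation; rate is the mean speed in m/s. With max_force (N) it stops when the force on the tool has changed by that much, and returns True; else False.
- env.set_joints(angles): joint-space move.
- env.gripper_to(opening): finger opening in m; the grip force is fixed at half the most; returns when the fingers have stopped.
- env.dwell(seconds).
- env.ik(position, orientation): joint angles nearest the present ones, or None.
- env.get_obs(): the state.
- env.capture(name): name is "scene" or "top" or "wrist"; returns the picture (384x512x3 uint8, red, green, blue); there is no depth.
- env.camera_model(name): a dict with "K" (3x3 intrinsics, pixels), "k1" (the pictures are not rectified: a ray, as slopes to the right and down, at radius r is drawn at 1 + k1 r^2 times it, then the intrinsics apply), "pose" (4x4, takes a point from camera to world coordinates). Camera axes: x right, y down, z forward; pixel columns grow to the right and rows downward; lengths in m; the calibration is good to about 2 mm. A picture is of the moment at which its call begins: read the wrist's pose just before it. camera_model takes no time and is no camera call; for the wrist camera it gives the pose at the moment of the call.
A pose or a line that the arm cannot do raises env.MotionError and nothing moves.
- env.sign_off(): hands the job in; it is judged then, once.
The state is a dict: "clock": time; "qpos": joint angles; "qd": joint speeds; "joint_torque": joint torques, N m; "tool_pos": TCP position; "ee_rot": TCP orientation; "ft_force": force on the tool from outside, world axes, zero at the start; "wrist_torque": the same for the moment, N m; "width": finger opening in m; "grip_force": force on a finger pad.
Only numpy, scipy, OpenCV 4.12 (cv2) and the standard library are available. Lean on these libraries where they do the work, as an engineer would, in place of code of your own. Each camera call takes 0.05 s, during which the arm holds its last target. There are 200 camera calls.

TASK

Pack the divided carrier for the toy maker's class. The green tins look alike, so heft them: put the two heaviest on the floor of the two bare cells, one in each, and the lighter ones upright on top of them, so that no tin sits higher than a heavier one and none is more than two high. Stand the three turned cups upright in the blue felt cell, nested one inside the other; set everything down rather than dropping it, and leave the other things on the bench alone.

Things in the scene. Friction and masses are not known exactly. Their poses are not given: they have to be found in the camera images.
- crate: divided wooden carrier, open on top, fixed to the bench: outside 136 mm (its x) by 308 mm (its y), 70 mm high, plus 12 mm of grip bar on each end; origin at the centre of its underside. Walls and partitions 8 mm thick, 70 mm high, floor 8 mm thick. Three cells in a row along y, each 120 mm (x) by 92 mm (y) inside
- cell_a (a point): centre of the floor of the end cell at the crate's -y end, bare plywood, for tins; z is the floor's upper surface (8 mm above the bench); axes as the crate's
- cell_b (a point): centre of the floor of the middle cell, bare plywood, for tins; as cell_a
- cell_felt (a point): centre of the floor of the end cell at the crate's +y end, lined with blue felt, for the cups; as cell_a
- tin_a: hardware tin, one of four exactly alike (one may be absent): olive green upright can with bright steel lid, 64 mm in diameter, 42 mm high, flat top and bottom; origin at the centre of its underside, z up. Contents hidden: 0.15 to 0.67 kg, any two tins differ by at least 0.1 kg
- tin_b: hardware tin, one of four exactly alike (one may be absent): olive green upright can with bright steel lid, 64 mm in diameter, 42 mm high, flat top and bottom; origin at the centre of its underside, z up. Contents hidden: 0.15 to 0.67 kg, any two tins differ by at least 0.1 kg
- tin_c: hardware tin, one of four exactly alike (one may be absent): olive green upright can with bright steel lid, 64 mm in diameter, 42 mm high, flat top and bottom; origin at the centre of its underside, z up. Contents hidden: 0.15 to 0.67 kg, any two tins differ by at least 0.1 kg
- tin_d: hardware tin, one of four exactly alike (one may be absent): olive green upright can with bright steel lid, 64 mm in diameter, 42 mm high, flat top and bottom; origin at the centre of its underside, z up. Contents hidden: 0.15 to 0.67 kg, any two tins differ by at least 0.1 kg
- cup_large: large, red painted turned-wood nesting cup, straight-sided, open upwards: outside diameter 70 mm, inside diameter 62 mm (wall 4 mm), height 66 mm, its solid floor 18 mm thick; origin at the centre of its underside, z up to the mouth
- cup_medium: medium, yellow painted turned-wood nesting cup, straight-sided, open upwards: outside diameter 54 mm, inside diameter 46 mm (wall 4 mm), height 64 mm, its solid floor 18 mm thick; origin at the centre of its underside, z up to the mouth
- cup_small: small, blue painted turned-wood nesting cup, straight-sided, open upwards: outside diameter 38 mm, inside diameter 30 mm (wall 4 mm), height 62 mm, its solid floor 18 mm thick; origin at the centre of its underside, z up to the mouth
- jar: bystander: glass jar with white lid, 62 mm in diameter, 85 mm high, standing among the tins and cups; origin at the centre of its underside
- glue: bystander: white glue bottle with red cap, 44 mm in diameter, 105 mm high; origin at the centre of its underside
- tub: bystander: yellow tub, 85 x 60 x 50 mm; origin at the centre of its underside
- hammer: bystander: hammer lying on the bench, about 25 cm long; origin near its middle
- driver: bystander: red-handled screwdriver lying on the bench, about 18 cm long; origin near its middle
- brush: bystander: flat brush lying on the bench, about 18 cm long; origin near its middle

How it is judged:
At the end, for the whole second after the job is handed in: All tins present stand upright (0.1 rad), at rest, in the bare cells, at most two high, none a layer above a heavier one. The large cup stands on the felt cell's floor, medium on the floor of large, small on the floor of medium: axes within 8 mm, upright (0.12 rad), at rest (x of tin_a in the frame of crate between -0.034 and 0.034 m and (y of tin_a in the frame of cell_a between -0.02 and 0.02 m or y of tin_a in the frame of cell_b between -0.02 and 0.02 m) and z of tin_a in the frame of crate between 0 and 0.058 m and angle between each of tin_a, tin_b, tin_c, tin_d's own z axis and vertical below 0.1 rad and linear speed of each of tin_a, tin_b, tin_c, tin_d, cup_large, cup_medium, cup_small below 0.02 m/s and x of tin_b in the frame of crate between -0.034 and 0.034 m and (y of tin_b in the frame of cell_a between -0.02 and 0.02 m or y of tin_b in the frame of cell_b between -0.02 and 0.02 m) and z of tin_b in the frame of crate between 0 and 0.058 m and x of tin_c in the frame of crate between -0.034 and 0.034 m and (y of tin_c in the frame of cell_a between -0.02 and 0.02 m or y of tin_c in the frame of cell_b between -0.02 and 0.02 m) and z of tin_c in the frame of crate between 0 and 0.058 m and x of tin_d in the frame of crate between -0.034 and 0.034 m and (y of tin_d in the frame of cell_a between -0.02 and 0.02 m or y of tin_d in the frame of cell_b between -0.02 and 0.02 m) and z of tin_d in the frame of crate between 0 and 0.058 m and y of cup_large in the frame of cell_felt between -0.014 and 0.014 m and x of cup_large in the frame of cell_felt between -0.03 and 0.03 m and z of cup_large in the frame of cell_felt between -0.005 and 0.005 m and horizontal distance between cup_medium and cup_large below 0.008 m and z of cup_medium in the frame of cup_large between 0.012 and 0.023 m and horizontal distance between cup_small and cup_medium below 0.008 m and z of cup_small in the frame of cup_medium between 0.012 and 0.023 m and angle between each of cup_large, cup_medium, cup_small's own z axis and vertical below 0.12 rad and contact force between tin_a and tin_b below 3.92 N and contact force between each of tin_a, tin_b and tin_c below 3.92 N and contact force between each of tin_a, tin_b, tin_c and tin_d below 3.92 N and (contact force between tin_a and crate below 0.5 N or contact force between tin_a and crate above 2.35 N) and (contact force between tin_b and crate below 0.5 N or contact force between tin_b and crate above 2.35 N) and (contact force between tin_c and crate below 0.5 N or contact force between tin_c and crate above 2.35 N) and (contact force between tin_d and crate below 0.5 N or contact force between tin_d and crate above 2.35 N) and (contact force between tin_a and crate below 0.5 N or contact force between tin_a and crate above 6.3 N or contact force between each of tin_b, tin_c, tin_d and tin_a below 2.35 N) and (contact force between tin_b and crate below 0.5 N or contact force between tin_b and crate above 6.3 N or contact force between each of tin_a, tin_c, tin_d and tin_b below 2.35 N) and (contact force between tin_c and crate below 0.5 N or contact force between tin_c and crate above 6.3 N or contact force between each of tin_a, tin_b, tin_d and tin_c below 2.35 N) and (contact force between tin_d and crate below 0.5 N or contact force between tin_d and crate above 6.3 N or contact force between each of tin_a, tin_b, tin_c and tin_d below 2.35 N)); the robot touches nothing.
It fails at once if a tin or cup is thrown or let fall (moving freely, faster than a 5 cm fall) ((linear speed of tin_a above 1 m/s and not (contact force between the fingers and tin_a above 0.05 N)) or (linear speed of tin_b above 1 m/s and not (contact force between the fingers and tin_b above 0.05 N)) or (linear speed of tin_c above 1 m/s and not (contact force between the fingers and tin_c above 0.05 N)) or (linear speed of tin_d above 1 m/s and not (contact force between the fingers and tin_d above 0.05 N)) or (linear speed of cup_large above 1 m/s and not (contact force between the fingers and cup_large above 0.05 N)) or (linear speed of cup_medium above 1 m/s and not (contact force between the fingers and cup_medium above 0.05 N)) or (linear speed of cup_small above 1 m/s and not (contact force between the fingers and cup_small above 0.05 N))).
It fails at once if one of the other things on the bench is shoved more than 6 cm or the jar or glue knocked over (distance of any of jar, glue, tub, hammer, driver, brush from where it was at the start of the episode above 0.06 m or angle between any of jar, glue's own z axis and vertical above 0.6 rad).
Of tin_a, tin_b, tin_c, tin_d only 3 to 4 are there at a start; the rules pass over those that are not, and their reading is None.
At some moment in a run one of tin_a, tin_b, tin_c, tin_d, cup_large may be knocked a few centimetres aside while the robot is not near it.
It also fails if it takes over 208 s, if anything falls off the work surface, if the arm or the gripper's body presses on something with over 40 N, if the wrist force passes 120 N, or if a joint passes its speed limit or range.

## Working session

There is one attempt and no reset: what is moved stays moved. The work goes in short steps, each a Python script; the robot and the scene stay as the last script left them, time stands still between calls to the robot, and variables do not carry over. Pictures are saved under pics/ and viewed, at most 14 in all, crops included, and the job is handed in when it is done.

```bash
ls; mkdir -p pics
python3 - <<'E'
from rig import env
import cv2,numpy as np
for n in ("scene","top"):
    im=env.capture(n); cv2.imwrite(f"pics/{n}0.png",im[...,::-1])
    m=env.camera_model(n); print(n,np.round(m["K"],1).tolist(),m["k1"],np.round(m["pose"],3).tolist())
print(env.get_obs())
E
```

```text
pics
rig.py
scene [[480.8, 0.0, 258.6], [0.0, 480.8, 192.9], [0.0, 0.0, 1.0]] 0.03519345483442671 [[0.783, 0.342, -0.52, 1.217], [0.622, -0.429, 0.655, -0.911], [0.001, -0.836, -0.549, 0.804], [0.0, 0.0, 0.0, 1.0]]
top [[484.1, 0.0, 255.1], [0.0, 484.1, 194.4], [0.0, 0.0, 1.0]] -0.024000611345686318 [[-0.001, -0.996, 0.085, 0.405], [-1.0, 0.001, 0.003, 0.005], [-0.003, -0.085, -0.996, 1.355], [0.0, 0.0, 0.0, 1.0]]
{'clock': 0.1, 'qpos': array([-1.35962066e+00,  4.91477334e-01,  1.55937806e+00, -3.13055420e-05,
        1.09171942e+00, -1.05558745e-01]), 'qd': array([-0.00121022, -0.00112764, -0.00341791, -0.00091535, -0.00116413,
        0.0001341 ]), 'joint_torque': array([ 4.23522419e-03, -6.19445944e+01, -2.62025267e+01, -8.41319002e-05,
        2.94553480e-03, -1.29391273e-05]), 'tool_pos': array([ 0.19466733, -0.59371989,  0.24980341]), 'ee_rot': array([-4.89660995e-04,  9.87484843e-01,  1.57713169e-01, -3.97887441e-05]), 'ft_force': array([ 0.84130183, -0.93582979,  0.17995493]), 'wrist_torque': array([0.01328475, 0.03035984, 0.02469458]), 'grip_force': 0.0, 'width': 0.08546458521255072}
```

View pics/top0.png

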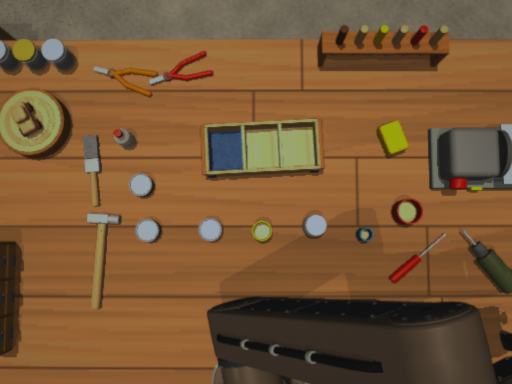

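View pics/scene0.png

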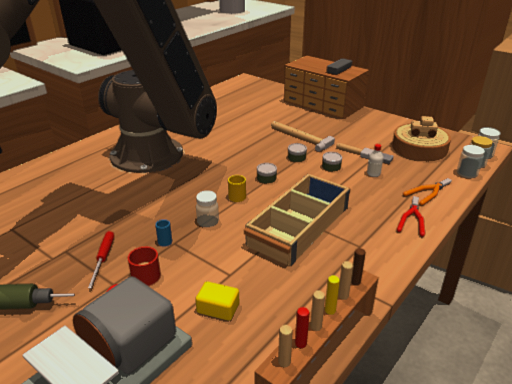

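```bash
cat > h.py <<'E'
from rig import env
import cv2,numpy as np
from scipy.spatial.transform import Rotation as R
def unproj(m,uv,z):
    uv=np.atleast_2d(np.asarray(uv,float)); K=m["K"]; d=np.c_[(uv[:,0]-K[0][2])/K[0][0],(uv[:,1]-K[1][2])/K[1][1]]
    s=d.copy()
    for _ in range(20): s=d/(1+m["k1"]*(s**2).sum(1,keepdims=True))
    P=np.asarray(m["pose"]); r=np.c_[s,np.ones(len(s))]@P[:3,:3].T
    return (P[:3,3]+r*((z-P[2,3])/r[:,2:]))[:,:2]
def proj(m,p):
    P=np.asarray(m["pose"]); c=P[:3,:3].T@(np.asarray(p,float)-P[:3,3]); s=c[:2]/c[2]; s=s*(1+m["k1"]*(s@s))
    return np.array([m["K"][0][0]*s[0]+m["K"][0][2],m["K"][1][1]*s[1]+m["K"][1][2]])
def ori(yaw): # jaws close along world direction yaw (0 = +y... see below); tool down
    # tool z=-Z, tool y along (cos yaw, sin yaw)
    y=np.array([np.cos(yaw),np.sin(yaw),0]); z=np.array([0,0,-1.]); x=np.cross(y,z)
    q=R.from_matrix(np.c_[x,y,z]).as_quat(); return [q[3],q[0],q[1],q[2]]
def best_yaw(yaw,p=None):
    # pick half turn with the smallest last joint
    c=[]
    for y in (yaw,yaw+np.pi):
        q=env.ik(list(p),ori(y))
        if q is not None: c.append((abs(q[5]),y))
    return min(c)[1]
def snap(name,fn):
    m=env.camera_model(name); im=env.capture(name); cv2.imwrite(f"pics/{fn}.png",im[...,::-1]); return m,im
E
python3 - <<'E'
from h import *
m=env.camera_model("top")
for n,uv,z in [("t1",(141,185),.042),("t2",(148,231),.042),("t3",(210,230),.042),("L",(407,211),.066),("M",(262,231),.064),("S",(364,235),.062),("jar",(315,225),.085),("felt",(227,150),.008),("b",(264,148),.008),("a",(298,145),.008)]:
    print(n,unproj(m,uv,z).round(4))
c=unproj(m,(262,147),.07)[0]
p=[c[0]-.03,c[1],.4]
y=best_yaw(0.0,p); env.move_to(p,ori(y)); m,im=snap("wrist","w1"); print(y,env.get_obs()["clock"],np.round(m["K"],1).tolist(),m["k1"],np.round(m["pose"],3).tolist())
cv2.imwrite("pics/crate_top.png",cv2.resize(cv2.imread("pics/top0.png")[100:200,180:345],None,fx=4,fy=4))
E
```

```text
t1 [[0.5423 0.3206]]
t2 [[0.417  0.2992]]
t3 [[0.4197 0.131 ]]
L [[ 0.4694 -0.3967]]
M [[ 0.4167 -0.0096]]
S [[ 0.4058 -0.2813]]
jar [[ 0.4321 -0.1482]]
felt [[0.6447 0.088 ]]
b [[ 0.6503 -0.0162]]
a [[ 0.6588 -0.1121]]
0.0 2.7417 [[276.5, 0.0, 254.7], [0.0, 276.5, 191.8], [0.0, 0.0, 1.0]] 0.014722807875786741 [[1.0, -0.001, -0.001, 0.612], [-0.002, -0.965, -0.263, 0.055], [-0.001, 0.263, -0.965, 0.523], [0.0, 0.0, 0.0, 1.0]]
```

View pics/w1.png

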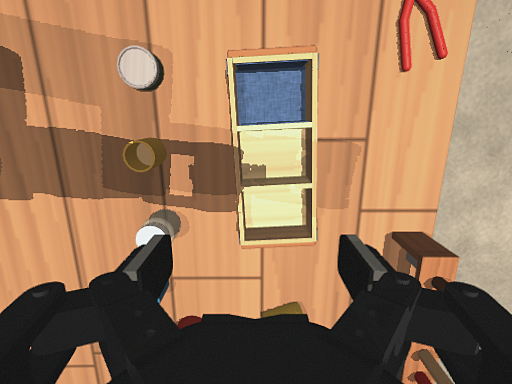

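Run:
```python
from h import *
m=env.camera_model("wrist"); im=cv2.imread("pics/w1.png"); hsv=cv2.cvtColor(im,cv2.COLOR_BGR2HSV)
for uv in [(234,100),(275,125),(315,100),(275,60),(275,242),(275,52),(239,210),(280,205),(270,247),(200,60),(350,120),(260,155)]: print(uv,hsv[uv[1],uv[0]],end=' ')
mk=((hsv[...,0]>=18)&(hsv[...,0]<=32)&(hsv[...,1]>60)&(hsv[...,2]>60)).astype(np.uint8)*255
mk[:, :215]=0; mk[:,335:]=0; mk[270:]=0
mk=cv2.morphologyEx(mk,cv2.MORPH_OPEN,np.ones((2,2)))
cs=max(cv2.findContours(mk,cv2.RETR_EXTERNAL,cv2.CHAIN_APPROX_NONE)[0],key=cv2.contourArea)
P=unproj(m,cs[:,0,:],.07); r=cv2.minAreaRect((P*1000).astype(np.float32)); print("\nwrist",r,cv2.boxPoints(r).round(1).tolist())
v=im.copy(); cv2.drawContours(v,[cs],-1,(0,0,255),1); a=v[30:260,200:340]
cv2.imwrite("pics/chk.png",cv2.resize(a,None,fx=2.6,fy=2.6,interpolation=0))
```

```text
(234, 100) [ 26  77 253] (275, 125) [ 32  49 244] (315, 100) [ 25  90 234] (275, 60) [ 26  97 248] (275, 242) [ 25  89 235] (275, 52) [ 12 145 223] (239, 210) [ 28  79 240] (280, 205) [ 31  61 237] (270, 247) [ 12 144 197] (200, 60) [ 14 126 231] (350, 120) [ 13 133 213] (260, 155) [ 25  82 234] 
wrist ((639.6503295898438, -7.689273834228516), (77.02437591552734, 103.91027069091797), 89.92082214355469) [[587.5999755859375, -46.099998474121094], [691.5999755859375, -46.29999923706055], [691.7000122070312, 30.799999237060547], [587.7000122070312, 30.899999618530273]]
```

View pics/chk.png

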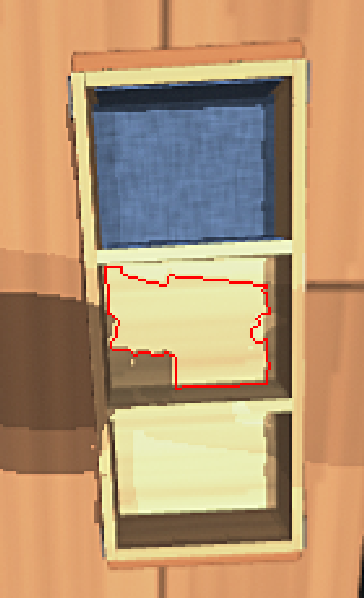

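Run:
```python
from h import *
m=env.camera_model("wrist")
c=np.array([(72,73),(305,60),(303,552),(106,560)])/2.6+[200,30]-.5
P=unproj(m,c,.07);print(P.round(4),P.mean(0))
for i in range(4): print(np.linalg.norm(P[i]-P[(i+1)%4]).round(4),end=' ')
d=(P[0]+P[1]-P[2]-P[3]); print(np.arctan2(-d[0],d[1])); d=P[1]+P[2]-P[0]-P[3]; print(np.arctan2(d[1],d[0]))
# top camera
im=cv2.imread("pics/top0.png"); a=im[110:185,190:335]; cv2.imwrite("pics/ct.png",cv2.resize(a,None,fx=5,fy=5,interpolation=0))
```

```text
[[ 0.5705  0.1395]
 [ 0.7039  0.1459]
 [ 0.7204 -0.1609]
 [ 0.5853 -0.1668]] [ 0.64502665 -0.01058566]
0.1335 0.3073 0.1353 0.3067 0.05100967127544653
0.04577484173063434
```

View pics/ct.png

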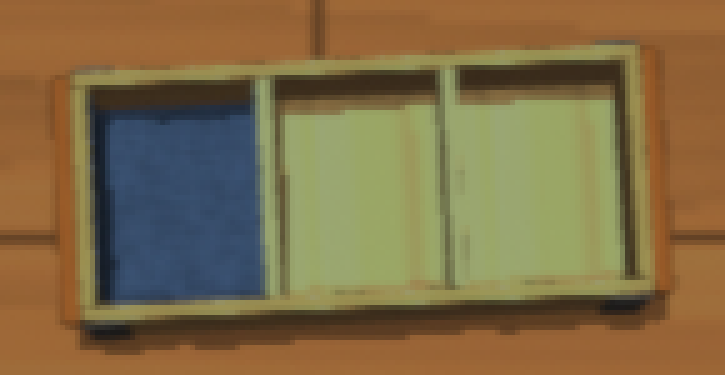

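```bash
cat >> h.py <<'E'
YAW=0.048
KIND={'tin':(.042,.032),'L':(.066,.035),'M':(.064,.027),'S':(.062,.019)}
def mask(im,k):
    h,s,v=cv2.split(cv2.cvtColor(im,cv2.COLOR_RGB2HSV))
    b={'tin':(s<60)&(v>90),'L':((h<7)|(h>172))&(s>140)&(v>40),'M':(h>19)&(h<36)&(s>110)&(v>40),'S':(h>95)&(h<125)&(s>90)&(v>25)}[k]
    return b.astype(np.uint8)*255
def locate(k,p,cam="wrist",fn=None,zoff=0.,tol=.09):
    m=env.camera_model(cam); im=env.capture(cam)
    if fn: cv2.imwrite(f"pics/{fn}.png",im[...,::-1])
    z,r=KIND[k]; z+=zoff; best=None
    mk=cv2.morphologyEx(mask(im,k),cv2.MORPH_CLOSE,np.ones((3,3)))
    for c in cv2.findContours(mk,cv2.RETR_EXTERNAL,cv2.CHAIN_APPROX_NONE)[0]:
        if len(c)<12 or cv2.contourArea(c)<25: continue
        P=unproj(m,c[:,0,:],z); n=np.asarray(m["pose"])[:2,3]
        d=P.mean(0)-n; d/=np.linalg.norm(d); e=np.array([-d[1],d[0]])
        w=np.ptp(P@e); ctr=d*((P@d).max()-r)+e*((P@e).max()+(P@e).min())/2
        if abs(w-2*r)>.014: continue
        t=np.linalg.norm(ctr-p)
        if t<tol and (best is None or t<best[0]): best=(t,ctr,w)
    return (None,None) if best is None else best[1:]
E
python3 - <<'E'
from h import *
m=env.camera_model("top")
c=np.array([(70,72),(638,45),(655,292),(82,322)])/5+[190,110]-.5
P=unproj(m,c,.07);print(P.round(4),P.mean(0)); d=(P[0]+P[3]-P[1]-P[2]); print(np.arctan2(-d[0],d[1]))
for k,p in [('tin',(.542,.321)),('tin',(.417,.299)),('tin',(.42,.131)),('M',(.417,-.01)),('S',(.406,-.281)),('L',(.469,-.397))]:
    print(k,*locate(k,p,"top"))
for z in (.03,.06,.08,.1,.2,.25): print(z,[env.ik([.417,-.01,z],ori(y)) is not None for y in (.048,.048+np.pi,1.6,-1.6)],[env.ik([.418,.299,z],ori(y)) is not None for y in (.048,.048+np.pi)])
E
```

```text
[[ 0.7051  0.148 ]
 [ 0.7196 -0.1589]
 [ 0.585  -0.1664]
 [ 0.5691  0.1403]] [ 0.64468672 -0.00926899]
0.04943707981300277
tin [0.54359174 0.32162227] 0.06008115711127793
tin [0.41964281 0.3005842 ] 0.0602150707482601
tin None None
M None None
S [ 0.408462   -0.28389709] 0.032100038126972485
L [ 0.46977428 -0.40237096] 0.06600364317234364
0.03 [True, False, True, True] [True, False]
0.06 [True, False, True, True] [True, False]
0.08 [True, False, True, True] [True, False]
0.1 [True, False, True, True] [True, False]
0.2 [True, False, True, True] [True, False]
0.25 [True, False, True, True] [True, False]
```

```bash
cat >> h.py <<'E'
def fz(n=12):
    env.dwell(.25); a=[]
    for _ in range(n): a.append(env.get_obs()["ft_force"]); env.dwell(.02)
    return np.mean(a,0)
C=np.array([.6449,-.0098])
def cell(y,x=0.):  # crate frame -> world
    c,s=np.cos(YAW),np.sin(YAW); return C+[c*x-s*y,s*x+c*y]
E
python3 - <<'E'
from h import *
W=[]
for i,p in enumerate([(.42,.131),(.4196,.3006),(.5436,.3216)]):
    env.move_to([p[0],p[1],.22],ori(YAW))
    c,w=locate('tin',np.array(p),fn=f"wt{i}")
    print(i,p,c,w)
    if c is None: break
    env.line_to([c[0],c[1],.085],rate=.3); f0=fz()
    env.line_to([c[0],c[1],.027],rate=.15,max_force=15)
    env.gripper_to(.05); o=env.get_obs(); print(o["width"],o["grip_force"],o["tool_pos"])
    env.line_to([c[0],c[1],.085],rate=.15); f1=fz(); print(f0,f1,(f0-f1)[2]/9.81, env.get_obs()["width"])
    env.line_to([c[0],c[1],.0275],rate=.12,max_force=15)
    env.gripper_to(.085); env.line_to([c[0],c[1],.15],rate=.3)
print(env.get_obs()["clock"])
E
```

```text
0 (0.42, 0.131) [0.42146577 0.13314746] 0.06250341428035389
0.062409736123203635 63.833380937576294 [0.42199616 0.13324441 0.02815342]
[ 0.20333943  0.0675415  -0.03830495] [ 6.14937901e-03  1.85296414e-01 -6.33714516e+00] 0.6420836091659053 0.06303068187948123
1 (0.4196, 0.3006) [0.41963172 0.304752  ] 0.06188243112679476
0.062261883784658245 64.45519208908081 [0.42005024 0.30500776 0.02834119]
[-0.10019949 -0.01192038  0.02410546] [ 0.01913944  0.03755447 -1.53586882] 0.15901878475096476 0.06277444047609097
2 (0.5436, 0.3216) [0.54499737 0.32539716] 0.06200304723453243
0.06263657773844186 65.31548380851746 [0.54545608 0.3256407  0.0285207 ]
[-0.1689699  -0.06347901 -0.10872277] [-0.17865324  0.06120917 -4.72947933] 0.47102513329968737 0.06251967851861945
18.6667
```

```bash
cat >> h.py <<'E'
def pick(k,p,zg,fn=None,yaw=YAW,rel=.085,hover=.22):
    env.move_to([p[0],p[1],hover],ori(yaw)); c,w=locate(k,np.array(p),fn=fn); print(k,p,c,w)
    assert c is not None
    env.gripper_to(rel); env.line_to([*c,.1],rate=.35); env.line_to([*c,zg],rate=.15,max_force=15)
    env.gripper_to(0.0 if k!='tin' else .05); o=env.get_obs(); print("grip",o["width"],o["grip_force"],o["tool_pos"])
    env.line_to([*c,hover],rate=.3); return o["tool_pos"][2]
def place(q,zb,zg,rel,yaw=YAW,hi=.25,mf=4):
    env.move_to([*q,hi],ori(yaw)); env.line_to([*q,zb+zg+.012],rate=.2); env.dwell(.15)
    t=env.line_to([*q,zb+zg-.004],rate=.025,max_force=mf); o=env.get_obs(); print("touch",t,o["tool_pos"]-[*q,zb+zg],o["width"])
    env.gripper_to(rel); env.dwell(.1); env.line_to([*q,hi],rate=.3)
E
python3 - <<'E'
from h import *
z=pick('tin',(.5452,.3255),.027)
place(cell(-.1),.008,z,.074)
z=pick('tin',(.4217,.1332),.027)
place(cell(0),.008,z,.074)
env.move_to([*(C+[-.03,0]),.4],ori(YAW)); snap("wrist","p1"); print(env.get_obs()["clock"])
E
```

```text
tin (0.5452, 0.3255) [0.54406358 0.32541268] 0.062407494073435266
grip 0.06231943765779131 64.27759051322937 [0.54458725 0.32571022 0.02873666]
touch True [ 2.75050249e-05 -9.76964809e-06  5.92138251e-04] 0.062199980545753736
tin (0.4217, 0.1332) [0.42066777 0.13269434] 0.062318626360526985
grip 0.06290684445176241 61.90679669380188 [0.42109497 0.13279658 0.02841278]
touch True [ 3.22267475e-04 -1.70563138e-05  5.37268245e-04] 0.06226957843306991
34.8917
```

View pics/p1.png

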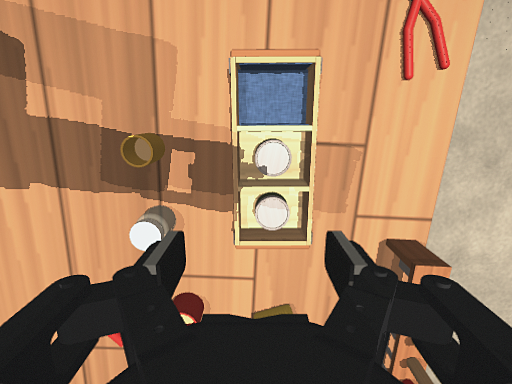

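Run:
```python
from h import *
print(cell(0),locate('tin',cell(0),zoff=.008,tol=.04)); 
a,w=locate('tin',cell(-.1),zoff=.008,tol=.04); print(cell(-.1),a,w)
z=pick('tin',(.420,.305),.027)
place(cell(-.1),.05,z,.074)
c=None
p=(.4698,-.400)
env.move_to([*p,.22],ori(YAW)); print(locate('L',np.array(p),fn="wl"))
print(env.get_obs()["clock"])
```

```text
[ 0.6449 -0.0098] (None, None)
[ 0.64969816 -0.10968482] None None
tin (0.42, 0.305) [0.41900438 0.30446296] 0.06253213210897751
grip 0.062354782300241066 63.22611093521118 [0.41955766 0.30477811 0.02855872]
touch True [-2.06217921e-05 -4.45565861e-05  1.26464314e-04] 0.062215867175906533
(array([ 0.48252096, -0.35078946]), np.float64(0.06912329376805347))
44.8667
```

View pics/wl.png

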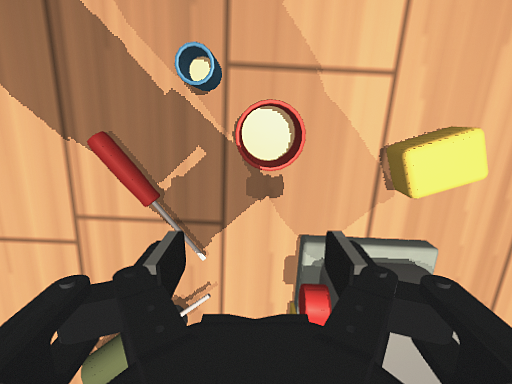

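```bash
cat >> h.py <<'E'
def centre(k,p,zg,op=.085,hover=.2):
    """locate from above, squeeze once across so that the pads centre the cup in the crate's y direction"""
    env.gripper_to(op); env.move_to([*p,.22],ori(YAW)); c,w=locate(k,np.array(p)); print(k,p,c,w); assert c is not None
    y=best_yaw(YAW+np.pi/2,[*c,.12]); env.move_to([*c,.13],ori(y)); env.line_to([*c,zg],rate=.15,max_force=15)
    env.gripper_to(0.); o=env.get_obs(); print("squeeze",o["width"],o["tool_pos"]); env.gripper_to(op)
    env.line_to([*c,.13],rate=.3); env.move_to([*c,.13],ori(YAW)); return c
def grip(c,zg,hover=.25):
    env.line_to([*c,zg],rate=.15,max_force=15); env.gripper_to(0.); o=env.get_obs(); print("grip",o["width"],o["grip_force"],o["tool_pos"])
    env.line_to([*c,hover],rate=.25); return o["tool_pos"][2]
E
python3 - <<'E'
from h import *
c=centre('L',(.4825,-.3508),.035)
z=grip(c,.040)
place(cell(.1),.008,z,.079)
env.move_to([.52,.2,.08],ori(YAW))
for w in (.054,.038,.085):
    env.gripper_to(w); t=env.line_to([.52,.2,.002],rate=.04,max_force=5); o=env.get_obs(); print("tip",w,o["width"],t,o["tool_pos"][2]); env.line_to([.52,.2,.06],rate=.2)
p=(.417,-.01); env.move_to([*p,.22],ori(YAW)); print(locate('M',np.array(p),fn="wm"),env.get_obs()["clock"])
E
```

```text
L (0.4825, -0.3508) [ 0.48304042 -0.3500216 ] 0.06830510840462584
squeeze 0.06902430716692809 [ 0.48349483 -0.35039868  0.03660132]
grip 0.06863629404813254 67.84117765724659 [ 0.48344604 -0.35040226  0.04160672]
touch True [-4.88916813e-05  4.22767660e-05  3.17149639e-05] 0.06841117978116174
tip 0.054 0.05410897442590528 True 0.015247588560511328
tip 0.038 0.03788643772683709 True 0.017810152955042662
tip 0.085 0.08522639270391251 True 0.006101069445100195
(None, None) 64.95
```

View pics/wm.png

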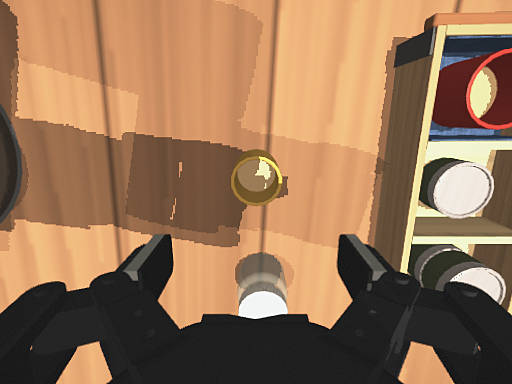

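```bash
cat >> h.py <<'E'
def nest(k,c,ztop,tip,zb,w):
    y=best_yaw(YAW+np.pi/2,[*c,.12]); env.gripper_to(w+.025)
    for a in (y,YAW):
        env.move_to([*c,.14],ori(a)); env.line_to([*c,.04],rate=.15,max_force=15); env.gripper_to(0.); print("sq",env.get_obs()["width"],env.get_obs()["tool_pos"])
        env.gripper_to(w+.025); env.line_to([*c,.14],rate=.3)
    z=grip(c,ztop-.012+tip); q=cell(.1)
    env.move_to([*q,.28],ori(YAW)); print("L at",locate('L',q,zoff=.008,fn="n"+k),q)
    env.line_to([*q,zb+z+.055],rate=.2); t=env.line_to([*q,zb+z+.008],rate=.06,max_force=5)
    if t: print("early contact",env.get_obs()["tool_pos"]-[*q,zb+z]); return False
    env.dwell(.15); t=env.line_to([*q,zb+z-.004],rate=.02,max_force=4); o=env.get_obs(); print("touch",t,o["tool_pos"]-[*q,zb+z],o["ft_force"])
    env.gripper_to(w+.012); env.dwell(.1); env.line_to([*q,.28],rate=.2); return True
E
python3 - <<'E'
from h import *
c=unproj(env.camera_model("wrist"),(257,179),.064)[0]; print(c)
print(nest('M',c,.064,.0152,.026,.054), env.get_obs()["clock"]); snap("wrist","afterM")
E
```

```text
[ 0.41917595 -0.00576708]
sq 0.05375504594494649 [ 0.41952794 -0.00578573  0.04113001]
sq 0.052280174924541685 [ 0.41948123 -0.00579064  0.04096282]
grip 0.05098277776975256 61.22261509532109 [ 0.41946296 -0.0058062   0.06818496]
L at (array([0.63835723, 0.11064294]), np.float64(0.0666787687317082)) [0.64010184 0.09008482]
touch True [6.82349770e-06 6.56351502e-05 8.69912438e-05] [-0.30843461  0.09327026  4.25411792]
True 78.8
```

View pics/afterM.png

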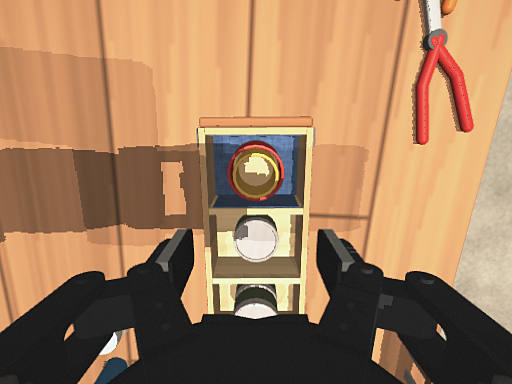

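Run:
```python
from h import *
p=np.array([.4085,-.284]); env.move_to([*p,.22],ori(YAW)); c,w=locate('S',p,fn="ws"); print(c,w)
if c is not None: print(nest('S',c,.062,.0178,.044,.038))
print(env.get_obs()["clock"])
env.move_to([*(C+[-.03,0]),.4],ori(YAW)); snap("wrist","afterS")
```

```text
[ 0.4083793  -0.28690497] 0.03569998230903554
sq 0.03675446466856497 [ 0.40867803 -0.28713284  0.04109148]
sq 0.0366984258837554 [ 0.40870412 -0.28717509  0.04105702]
grip 0.035074857752517896 59.017692524939775 [ 0.40868847 -0.2871592   0.06901498]
L at (array([0.63901912, 0.09967072]), np.float64(0.06681210515210767)) [0.64010184 0.09008482]
touch True [3.97791780e-05 4.09670659e-05 8.60784795e-05] [-0.88125529  0.67997408  4.88081026]
True
94.7833
```

View pics/afterS.png

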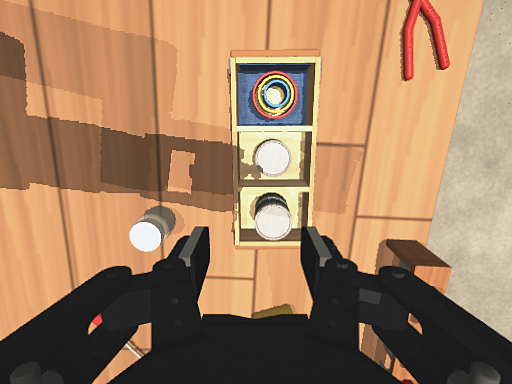

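Run:
```python
from h import *
env.set_joints([-1.36, 0.491, 1.559, 0, 1.092, -0.106]); snap("scene","end")
```

```text
(no output)
```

View pics/end.png

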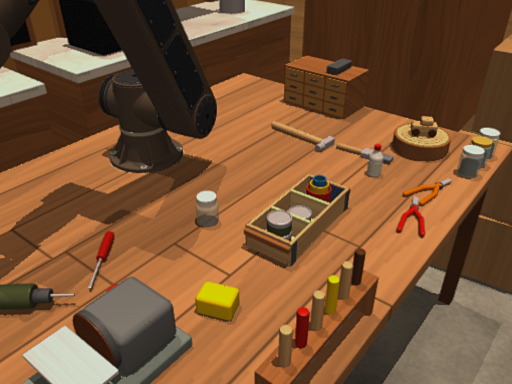

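The scene view shows the nested cups at (319,187), the tin stack at (279,222) and the single tin at (300,212). There are no loose tins, and the bystanders are where they started.

```bash
python3 -c "
from rig import env
print(env.sign_off(), env.get_obs()['clock'])"
```

```text
the job is handed in; nothing more can be done
the job is handed in; nothing more can be done
```

The job is handed in, with no verdict returned: only three tins were present, so the 0.64 kg and 0.47 kg tins are on the floors of the two bare cells, the 0.16 kg tin sits on the 0.47 kg one, the three cups are nested in the felt cell, and the bystanders were left alone.

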